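# Blow out the bench air line and reset its wheel valve two turns open

### The arm

A 6-joint arm with a two-finger parallel gripper is mounted at the origin on the work surface. World frame = base frame: x ahead of the robot, y to its left, z up, the work surface at z = 0. Lengths are in m, angles in rad, forces in N, time in s.
With the tool pointing down it reaches from about 0.375 to 0.75 m from the base axis. Payload 9 kg.
Tool frame: the origin (TCP) lies on the front face of the gripper's body, between the roots of the fingers; the fingertips stand 73 mm ahead of it and the grasp point (between the pads) lies 54 mm ahead of it (robot.grip_depth is the distance from the TCP to the grasp point, in m); z points along the fingers, y is the line along which they close (so a half turn about z gives the same grasp; the last joint's range is limited). The gripper opens to 85 mm and grips with 20 to 120 N. Pads are 22 mm wide; open, the fingers measure 114 mm over their backs; the gripper's body (76 mm by 85 mm) begins 54 mm behind the grasp point. The pads swing forward as they close: fully open they stand 13 mm farther back than shut.
Start: joints at [-1.405, 0.104, 0.097, 1.564, 0, 1.353], TCP at [0.225, -0.556, 0.304] pointing down, gripper open.
Joint ranges: [-2.99, 2.99], [-0.84, 1.86], [-1.1, 1.16], [-1.84, 2.11], [-1.51, 1.56], [-3.14, 3.14]. Speed limits (rad/s): [2.22, 2.22, 2.57, 3.14, 3.14, 3.14].

### API

Orientations are given as a unit quaternion [x, y, z, w].
In Python, from bench import status, vision, close_job, robot gives the robot as it stands.
- The arm moves only by the shell command python3 -m crank 'ROWS' [FORCE]. ROWS is JSON, a list of rows, each a list of 7 numbers: the closure, from -1 (fully open) to 1 (shut), so that 0 is half open, then the shift along the world's x, y, z in cm, then the turn, a rotation vector about the world's x, y, z in degrees. A call has 1 to 12 rows; each row shifts and turns the commanded pose from where the row before left it; what a row does not reach is not made up. A row lasts 1/10 s, in which the tool goes at most 50 mm and 8.59 degrees, less where a joint would pass 70% of its speed; a pose out of reach is approached as far as the arm can. A call with a gripper value outside its range is refused whole. The fingers move at their own pace and stop on an object; FORCE is the grip in N (left out, the last holds). Time passes only in rows, so rows that do not move let the fingers close. It gives the time, the measured TCP pose, the force, the opening and the grip force at its end, in the units of the state.
- status.read_state(): the state, without advancing time (a new reading comes with each control period).
- vision.snapshot(name): name is "scene" or "side" or "wrist"; returns the picture (400x640x3 uint8, blue, green, red); there is no depth.
- vision.camera_params(name): a dict with "camera_matrix" (3x3 intrinsics, pixels), "rvec" (rotation vector, rad) and "tvec" (3), from world to camera coordinates, as OpenCV has them. Camera axes: x right, y down, z forward; pixel columns grow to the right and rows downward; lengths in m; the calibration is good to about 2 mm. A picture is of the moment at which its call begins: read the wrist's pose just before it. camera_params takes no time and is no camera call; for the wrist camera it gives the pose at the moment of the call.
- close_job(): hands the job in; it is judged then, once.
The state is a dict: "t": time; "joint_positions": joint angles; "joint_velocities": joint speeds; "joint_efforts": joint torques, N m; "ee_pos": TCP position; "eef_rot": TCP orientation; "contact_force": force on the tool from outside, world axes, zero at the start; "torque": the same for the moment, N m; "width": finger opening in m; "grip_force": force on a finger pad.
Only numpy, scipy, OpenCV 4.12 (cv2) and the standard library are available. Lean on these libraries where they do the work, as an engineer would, in place of code of your own. Each camera call takes 0.05 s, during which the arm holds its last target. There are 200 camera calls.

### The job

Squeeze the trigger of the bench blow-off gun fully for about half a second and let it spring back, to blow the water out of the line. Then wind the air valve shut, clockwise, until its wheel comes up against the stop, back it off exactly two full turns, and finish still gripping the wheel's handle with the fingers, at rest, ready to trim the flow. Leave the other things on the bench where they are.

Things in the scene. Friction and masses are not known exactly. Their poses are not given: they have to be found in the camera images.
- blow_gun: air blow-off gun bolted to the bench on its side; only its trigger moves. Origin on the bench under the squeeze point; own x is the way the nozzle blows, own y runs up the grip to the barrel. Barrel 30 mm thick along x at y = 60 mm, nozzle tip at x = 157 mm; base plate x -53 to 77, y -79 to 87 mm; highest point 102 mm
- squeeze_point (a point): about half-way between the back of the gun's grip and the front of its resting trigger, 85 mm above the bench, mid-thickness; axes as the gun's. Back of the grip (fixed) 27 mm to -x, front of the trigger 26 mm to +x: 53 mm apart, 42 mm when fully squeezed. Both run along y, 25 and 18 mm thick vertically, clear for fingers from y = -35 to +25 mm, with free air below down to the 8 mm base plate
- gun_trigger (a joint): trigger of the blow-off gun, hinged 44 mm to +y of the squeeze point; 0 = released, 0.25 rad = fully squeezed against its stop; sprung, about 3 N at the squeeze point to start, 9 N fully in; returns by itself
- wheel_hub (a point): centre of the valve's wheel, on the vertical stem axis in the plane of the rim, 145 mm above the bench. Dark steel wheel 125 mm across, rim 13 mm thick, hub up to 10 mm above this point; it keeps its height as it turns. Below it a brass valve body; a pipe with a gauge leads off sideways, up to 171 mm from the axis, all lower than the wheel
- valve_wheel (a joint): turning of the valve wheel: 0 = closed, hard against the stop; it grows as the valve opens, counter-clockwise seen from above; 6.283 rad per full turn, at most 25.1. Stays where it is left; turning it takes about 4 to 6 N at the handle
- crank_handle: upright black handle on the valve wheel's rim, to be held: round, 24 mm across, 67 mm long, slightly tapered at both ends; origin at its centre, 188 mm above the bench, 52 mm from the wheel's axis, 43 mm above the rim's plane. Axis vertical. It spins freely on its own pin, so a hand holding it need not turn while it goes round
- bearing: ball bearing lying flat, 52 mm across, 16 mm high; loose, to be left alone; origin at the centre of its underside
- deep_socket: deep socket standing upright, 29 mm across, 62 mm high; loose, to be left alone; origin at the centre of its underside
- spanner: spanner lying on the bench; loose, to be left alone; origin at the centre of its underside
- oil_filter: oil filter standing, 75 mm across, 86 mm high; loose, to be left alone; origin at the centre of its underside
- screwdriver: screwdriver lying on the bench; loose, to be left alone; origin at the centre of its underside
- spray_can: spray can standing, 60 mm across, 200 mm high; loose, to be left alone; origin at the centre of its underside
- piston: engine piston standing, 80 mm across, 60 mm high; loose, to be left alone; origin at the centre of its underside

How it is judged:
On the way, in this order (a step that is already met when the one before it is completed fails the run):
1. the trigger is squeezed fully by the fingers (value of joint gun_trigger above 0.21 rad and contact force between the fingers and blow_gun above 1 N), for 0.3 s.
2. the trigger has sprung back (value of joint gun_trigger below 0.03 rad), for 0.1 s.
3. the valve is wound shut against its stop (value of joint valve_wheel below 0.05 rad), for 0.1 s.
At the end, for the whole second after the job is handed in: the valve wheel stands two turns (12.57 rad) open from its stop, within 0.2 rad, and is still; the fingers grip the crank handle (contact force above 5 N, grasp point within 45 mm of the handle's centre); the gun's trigger is released (value of joint valve_wheel between 12.3664 and 12.7664 rad and velocity of joint valve_wheel between -0.1 and 0.1 rad/s and contact force between the fingers and crank_handle above 5 N and distance between the grasp point and crank_handle below 0.045 m and value of joint gun_trigger below 0.03 rad); the arm keeps its last pose, push and grip.
It fails at once if another thing on the bench is moved more than 30 mm (distance of any of bearing, deep_socket, spanner, oil_filter, screwdriver, spray_can, piston from where it was at the start of the episode above 0.03 m).
It also fails if it takes over 72 s, if anything falls off the work surface, if the arm or the gripper's body presses on something with over 40 N, if the wrist force passes 120 N, or if a joint passes its speed limit or range.

## Working session

There is one attempt and no reset: what is moved stays moved. The work goes in short steps, Python scripts to look and compute and a shell command to move; the robot and the scene stay as the last step left them, time stands still between calls to the robot, and variables do not carry over. Pictures are saved under pics/ and viewed, at most 10 in all, crops included, and the job is handed in when it is done.

```bash
mkdir -p pics
cat > h.py <<'E'
import numpy as np, cv2
from bench import status, vision, close_job, robot
def snap(n,f):
    p=vision.camera_params(n); im=vision.snapshot(n); cv2.imwrite('pics/'+f,im); np.savez('pics/'+f+'.npz',**{k:np.array(v,float) for k,v in p.items()}); return im,p
def load(f):
    return cv2.imread('pics/'+f),dict(np.load('pics/'+f+'.npz'))
def ray(p,uv):
    R=cv2.Rodrigues(np.array(p['rvec'],float))[0];t=np.array(p['tvec'],float).ravel();K=np.array(p['camera_matrix'],float)
    d=R.T@np.linalg.inv(K)@np.array([uv[0],uv[1],1.]);return -R.T@t,d/np.linalg.norm(d)
def onz(p,uv,z):
    o,d=ray(p,uv);return o+d*(z-o[2])/d[2]
def proj(p,X):
    return cv2.projectPoints(np.array(X,float).reshape(-1,3),np.array(p['rvec'],float),np.array(p['tvec'],float),np.array(p['camera_matrix'],float),None)[0].reshape(-1,2)
E
python3 - <<'E'
from h import *
for n in('scene','side','wrist'): im,p=snap(n,n+'0.png'); print(n,ray(p,(320,200)))
s=status.read_state();print(s)
a=cv2.imread('pics/scene0.png');b=cv2.imread('pics/side0.png')
E
```

```text
scene (array([ 1.28804954, -0.39056195,  1.23827615]), array([-0.51868022,  0.26868805, -0.81165114]))
side (array([0.44765027, 0.95110924, 0.76981019]), array([ 0.12183602, -0.82307008, -0.55471761]))
wrist (array([ 0.28507719, -0.53094129,  0.37153186]), array([-0.22276474, -0.09443693, -0.97028735]))
{'t': 0.15, 'joint_positions': array([-1.40474159e+00,  1.04536997e-01,  9.66729878e-02,  1.56389610e+00,
        7.73556094e-06,  1.35311192e+00]), 'joint_velocities': array([-0.0009547 , -0.00165294,  0.00262746,  0.0005232 , -0.00059603,
        0.00056571]), 'joint_efforts': array([ 2.09672107e-03, -5.57355523e+01,  5.04005849e+01,  1.25394686e-02,
       -3.72891418e-04,  1.73050830e-05]), 'ee_pos': array([ 0.22462424, -0.55618113,  0.30332944]), 'eef_rot': array([ 9.81649321e-01,  1.90694463e-01,  1.63051009e-05, -4.81632732e-04]), 'contact_force': array([0.82012979, 1.2912614 , 0.38226109]), 'torque': array([-0.05502365, -0.01011965,  0.04995981]), 'grip_force': 0.0, 'width': 0.08547755843127851}
```

View pics/scene0.png

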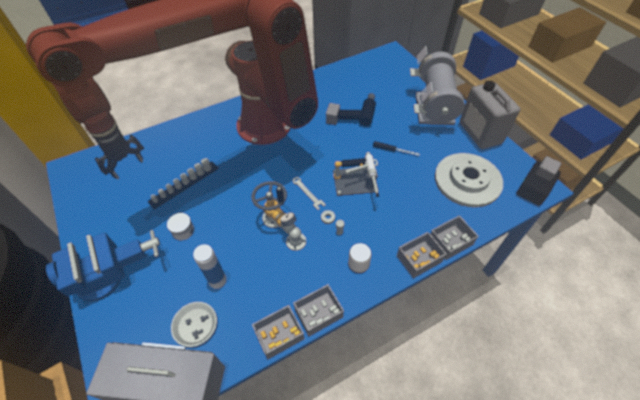

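View pics/side0.png

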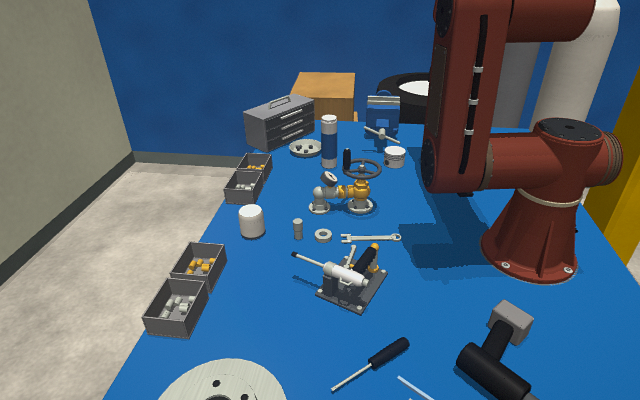

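The scene view has the valve wheel at about (268,196) with its black handle near (280,192), and the gun near (355,175). In the side view the wheel is at (362,168), the handle at (347,158) and the gun at (350,275). I'll enlarge both.

Run:
```python
from h import *
a=cv2.imread('pics/scene0.png')[140:260,235:395];b=cv2.imread('pics/side0.png')[135:320,275:415]
a=cv2.resize(a,(400,300),interpolation=cv2.INTER_CUBIC) # 2.5x
a=cv2.resize(cv2.imread('pics/scene0.png')[140:260,245:385],None,fx=3,fy=3,interpolation=cv2.INTER_CUBIC)
b=cv2.resize(b,None,fx=2.7,fy=3,interpolation=cv2.INTER_CUBIC)
c=np.zeros((555,798,3),np.uint8);c[:360,:420]=a;c[:,420:798]=b[:555,:378]
cv2.imwrite('pics/crop.png',c)
```

```text
(no output)
```

View pics/crop.png

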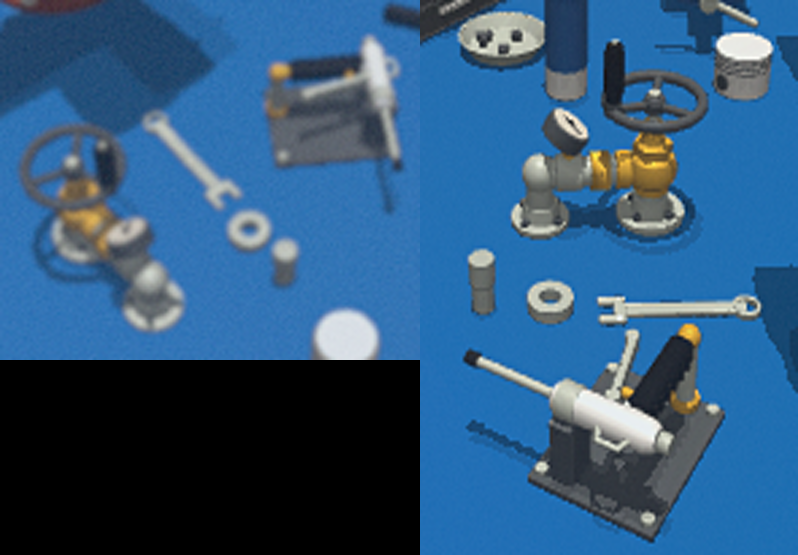

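Run:
```python
from h import *
_,ps=load('scene0.png');_,pd=load('side0.png')
S=lambda x,y:(245+x/3,140+y/3)
D=lambda x,y:(275+(x-420)/2.7,135+y/3)
def tri(a,b):
    o1,d1=ray(ps,S(*a));o2,d2=ray(pd,D(*b))
    k=np.linalg.lstsq(np.c_[d1,-d2],o2-o1,rcond=None)[0];A=o1+k[0]*d1;B=o2+k[1]*d2
    return (A+B)/2,np.linalg.norm(A-B)
print('wheel S',onz(ps,S(73,166),.145),'D',onz(pd,D(655,101),.145),tri((73,166),(655,101)))
print('htop',onz(ps,S(101,145),.2215),onz(pd,D(615,42),.2215),tri((101,145),(615,42)))
print('hbot',onz(pd,D(613,98),.155))
c=np.array([onz(pd,D(*q),.008)[:2] for q in((529,477),(654,539),(723,407))]+[onz(ps,S(281,166),.008)[:2],onz(ps,S(395,160),.008)[:2]])
m=np.array([(77,87),(-53,87),(-53,-79),(77,-79),(77,87)])/1e3
print(c)
def fit(m,c):
    mc,cc=m.mean(0),c.mean(0);H=(m-mc).T@(c-cc);a=np.arctan2(H[0,1]-H[1,0],H[0,0]+H[1,1]);R=np.array([[np.cos(a),-np.sin(a)],[np.sin(a),np.cos(a)]]);t=cc-R@mc
    print(np.degrees(a),t,(m@R.T+t-c)*1e3)
fit(m[:4],c[:4])
for a,b in(((396,165),(470,357)),((281,71),(688,335))):print(tri(a,b))
s=status.read_state();from scipy.spatial.transform import Rotation as Ro;print(Ro.from_quat(s['eef_rot']).as_matrix())
```

```text
wheel S [ 0.48578977 -0.17213507  0.145     ] D [ 0.47861499 -0.16572385  0.145     ] (array([ 0.4802607 , -0.1716071 ,  0.14042452]), np.float64(0.0036921164260427792))
htop [ 0.53093954 -0.14906098  0.2215    ] [ 0.52483996 -0.14393837  0.2215    ] (array([ 0.52648972, -0.14856263,  0.2180913 ]), np.float64(0.003237721823270963))
hbot [ 0.52606358 -0.14879648  0.155     ]
[[0.56848399 0.24185168]
 [0.45035472 0.29303082]
 [0.39057729 0.13625656]
 [0.51784882 0.09072477]
 [0.58212018 0.22461725]]
-20.417214849473282 [0.46917466 0.19090349] [[ 3.20358415  3.72449963]
 [-0.50017826 -2.103665  ]
 [ 1.36754145 -0.90082707]
 [-4.07094734 -0.72000757]]
(array([0.63169811, 0.18407946, 0.08265915]), np.float64(0.000392793162206648))
(array([0.43171199, 0.13680871, 0.08560122]), np.float64(0.005477508349877345))
[[ 9.27271243e-01  3.74390197e-01 -1.51677608e-04]
 [ 3.74390165e-01 -9.27270779e-01  9.51807473e-04]
 [ 2.15701173e-04 -9.39370303e-04 -9.99999536e-01]]
```

```bash
python3 -m crank '[[-1,2.2,3.5,0.5,0,0,0],[-1,2.2,3.5,0.5,0,0,0],[-1,2.2,3.5,0.5,0,0,0],[-1,2.2,3.5,0.5,0,0,8],[-1,2.2,3.5,0.5,0,0,8],[-1,2.2,3.5,0.5,0,0,8],[-1,2.2,3.5,0,0,0,8],[-1,2.2,3.5,0,0,0,8],[-1,2.2,3.5,0,0,0,8],[-1,2.2,3.5,0,0,0,0],[-1,2.2,3.5,0,0,0,0],[-1,0,3.5,0,0,0,0]]' 40
python3 -m crank '[[-1,0,4,0,0,0,0],[-1,0,4,0,0,0,0],[-1,0,4,0,0,0,0],[-1,0,4,0,0,0,0],[-1,0,4,0,0,0,0],[-1,0,4,0,0,0,0],[-1,0,4,0,0,0,0],[-1,0,4,0,0,0,0],[-1,0,0,0,0,0,0],[-1,0,0,0,0,0,0]]'
python3 - <<'E'
from h import *
from scipy.spatial.transform import Rotation as Ro
im,p=snap('wrist','w1.png');s=status.read_state();print(s['t'],s['ee_pos'],Ro.from_quat(s['eef_rot']).as_matrix()[:,1],s['joint_positions'])
o=np.array([.469,.191]);a=np.radians(-20.4);R=np.array([[np.cos(a),-np.sin(a)],[np.sin(a),np.cos(a)]])
for x,y,z in((77,87,8),(-53,87,8),(-53,-79,8),(77,-79,8),(0,0,85),(-27,0,85),(26,0,85),(157,60,85)):print((x,y,z),proj(p,[*(o+R@[x/1e3,y/1e3]),z/1e3]))
E
```

```text
t: 1.35
ee_pos: [0.4679, -0.1347, 0.3333]
eef_rot: [0.819, 0.574, 0.0, -0.0]
contact_force: [-0.9, -0.3, 0.2]
width: 0.0855
grip_force: 0.0
t: 2.35
ee_pos: [0.4664, 0.1843, 0.3336]
eef_rot: [0.819, 0.574, -0.0, -0.0]
contact_force: [-0.2, -0.5, 0.4]
width: 0.0852
grip_force: 0.0
2.4 [0.46656124 0.18351229 0.3336681 ] [ 9.39855522e-01 -3.41572132e-01 -2.75578019e-04] [ 1.13457554e-01 -1.86997162e-01 -1.32269217e-01  1.62602421e+00
 -3.85706008e-04  2.03284304e+00]
(77, 87, 8) [[387.50222046  93.46347886]]
(-53, 87, 8) [[273.91599011  92.49476113]]
(-53, -79, 8) [[277.50951603 229.78761472]]
(77, -79, 8) [[379.19319978 230.59280525]]
(0, 0, 85) [[319.78294142 180.2639516 ]]
(-27, 0, 85) [[292.41046678 180.04113531]]
(26, 0, 85) [[346.13532806 180.47846422]]
(157, 60, 85) [[487.61798029 118.59069149]]
```

View pics/w1.png

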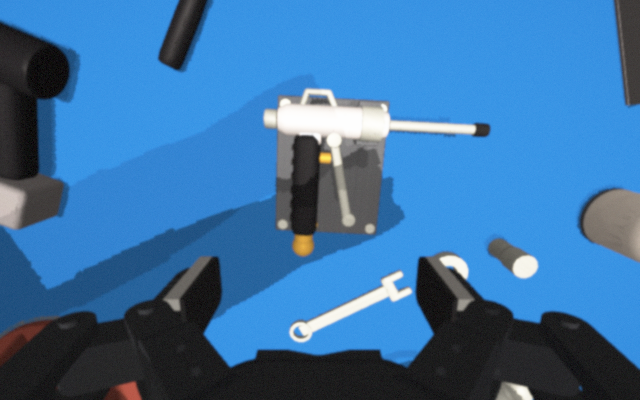

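The wrist view shows the grip's back edge at column 293 and the trigger front at about 347, both within a pixel of prediction. The plate sits about 3 px lower than predicted. I'll correct for that, descend and squeeze.

```bash
python3 -m crank '[[-1,-0.5,0.15,-2,0,0,0],[-1,0,0,-3,0,0,0],[-1,0,0,-3,0,0,0],[-1,0,0,-3,0,0,0],[-1,0,0,-3,0,0,0],[-1,0,0,-2.5,0,0,0],[-1,0,0,-2,0,0,0],[-1,0,0,-1.2,0,0,0],[-1,0,0,0,0,0,0],[-1,0,0,0,0,0,0]]' 40
python3 -m crank '[[1,0,0,0,0,0,0],[1,0,0,0,0,0,0],[1,0,0,0,0,0,0],[1,0,0,0,0,0,0],[1,0,0,0,0,0,0]]' 40
python3 - <<'E'
from h import *
snap('wrist','w2.png');s=status.read_state();print(s['t'],s['ee_pos'],s['width'],s['grip_force'],s['contact_force'])
E
```

```text
t: 3.4
ee_pos: [0.4621, 0.1847, 0.1377]
eef_rot: [0.819, 0.573, 0.0, 0.0]
contact_force: [0.1, 0.2, 0.2]
width: 0.0853
grip_force: 0.0
t: 3.9
ee_pos: [0.4611, 0.1858, 0.1385]
eef_rot: [0.819, 0.573, 0.0, -0.001]
contact_force: [-9.2, 2.4, 14.4]
width: 0.0414
grip_force: 42.2
3.95 [0.46108483 0.1857918  0.13847122] 0.04142228331382518 42.207924546673894 [-10.83493304   2.61781407  15.10879419]
```

View pics/w2.png

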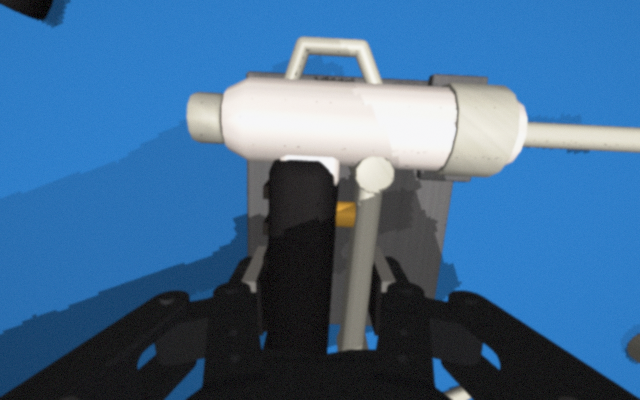

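The width is 41 mm, so the trigger is fully in. I'll hold, release, rise and travel towards the wheel.

```bash
python3 -m crank '[[1,0,0,0,0,0,0],[1,0,0,0,0,0,0],[1,0,0,0,0,0,0],[-1,0,0,0,0,0,0],[-1,0,0,0,0,0,0],[-1,0,0,0,0,0,0],[-1,0,0,0,0,0,0],[-1,0,0,0,0,0,0],[-1,0,0,0,0,0,0]]' 40
python3 -m crank '[[-1,0,0,2,0,0,0],[-1,0,0,4,0,0,0],[-1,0,0,4,0,0,0],[-1,0,0,4,0,0,0],[-1,0,0,4,0,0,0],[-1,0.4,-2,2,0,0,0],[-1,0.7,-4,0.5,0,0,0],[-1,0.7,-4,0,0,0,0],[-1,0.7,-4,0,0,0,0],[-1,0.7,-4,0,0,0,0],[-1,0.7,-4,0,0,0,0],[-1,0.7,-4,0,0,0,0]]'
python3 -m crank '[[-1,0.7,-4,0,0,0,0],[-1,0.7,-2.5,0,0,0,0],[-1,0,0,0,0,0,0],[-1,0,0,0,0,0,0]]'
python3 - <<'E'
from h import *
im,p=snap('wrist','w3.png');s=status.read_state();print(s['t'],s['ee_pos'])
print(proj(p,[[.481,-.170,.145],[.528,-.148,.188],[.528,-.148,.2215],[*s['ee_pos'][:2],.188]]))
E
```

```text
t: 4.85
ee_pos: [0.4616, 0.1851, 0.1368]
eef_rot: [0.819, 0.573, -0.0, -0.0]
contact_force: [0.3, -0.7, -0.7]
width: 0.0855
grip_force: 0.0
t: 6.05
ee_pos: [0.5077, -0.0766, 0.342]
eef_rot: [0.819, 0.573, 0.0, 0.0]
contact_force: [1.0, -0.2, 0.6]
width: 0.0858
grip_force: 0.0
t: 6.45
ee_pos: [0.5215, -0.14, 0.3417]
eef_rot: [0.82, 0.573, -0.0, -0.0]
contact_force: [-0.8, 0.4, 0.3]
width: 0.0855
grip_force: 0.0
6.5 [ 0.52152352 -0.13936505  0.34188491]
[[288.03230952 247.11283959]
 [332.44326337 222.04727358]
 [334.66903353 238.75046689]
 [319.79864926 214.15846899]]
```

View pics/w3.png

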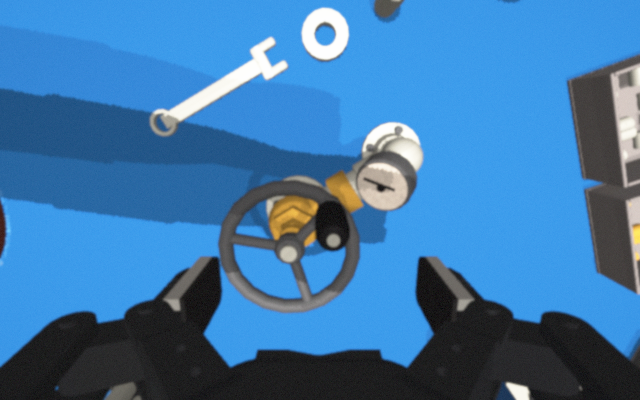

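The wheel centre sits at about (289,246) and the handle top at (334,239), both within 1 px of prediction. The centre is therefore about (0.482,-0.170) and the handle about (0.528,-0.149).

```bash
python3 - <<'E'
from h import *
_,ps=load('scene0.png');print(onz(ps,(204,253),.2))
_,p=load('w3.png');print(onz(p,(289.5,246.5),.145),onz(p,(334,239.5),.2215))
E
python3 -m crank '[[-1,0.65,-0.95,0,0,0,0],[-1,0,0,-2,0,0,0],[-1,0,0,-2,0,0,0],[-1,0,0,-2,0,0,0],[-1,0,0,-2,0,0,0],[-1,0,0,-1.7,0,0,0],[-1,0,0,0,0,0,0],[1,0,0,0,0,0,0],[1,0,0,0,0,0,0],[1,0,0,0,0,0,0],[1,0,0,0,0,0,0],[1,0,0,0,0,0,0]]' 50
```

```text
[ 0.62565573 -0.44138394  0.2       ]
[ 0.48241218 -0.16990654  0.145     ] [ 0.52744963 -0.14832236  0.2215    ]
t: 7.7
ee_pos: [0.5282, -0.1496, 0.2459]
eef_rot: [0.819, 0.573, -0.0, 0.001]
contact_force: [-2.3, -1.2, 3.2]
width: 0.0222
grip_force: 48.8
```

```bash
cat > g.py <<'E'
import sys
from h import *
s=status.read_state();f=s['contact_force'];e=s['ee_pos'];d=e[:2]-[.4822,-.1699]
print('t%.1f ang %.1f r %.1f F %s g%.0f'%(s['t'],np.degrees(np.arctan2(d[1],d[0])),1e3*np.hypot(*d),np.round(f,0),s['grip_force']))
sys.exit(int(np.hypot(f[0],f[1])>float(sys.argv[1])))
E
python3 - <<'E'
import numpy as np
th=np.radians(24.6-9*np.arange(41));P=np.round(5.2*np.c_[np.cos(th),np.sin(th)],2)
print(np.round(np.diff(P,axis=0),2).tolist())
E
python3 g.py 25
python3 -m crank '[[1,0.28,-0.77,0,0,0,0]]' 40 >/dev/null && python3 g.py 25
```

```text
[[0.28, -0.76], [0.16, -0.8], [0.03, -0.82], [-0.1, -0.81], [-0.23, -0.78], [-0.34, -0.74], [-0.45, -0.68], [-0.56, -0.6], [-0.64, -0.5], [-0.72, -0.4], [-0.76, -0.28], [-0.8, -0.16], [-0.82, -0.03], [-0.81, 0.1], [-0.78, 0.23], [-0.74, 0.34], [-0.68, 0.45], [-0.6, 0.56], [-0.5, 0.64], [-0.4, 0.72], [-0.28, 0.76], [-0.16, 0.8], [-0.03, 0.82], [0.1, 0.81], [0.23, 0.78], [0.34, 0.74], [0.45, 0.68], [0.56, 0.6], [0.64, 0.5], [0.72, 0.4], [0.76, 0.28], [0.8, 0.16], [0.82, 0.03], [0.81, -0.1], [0.78, -0.23], [0.74, -0.34], [0.68, -0.45], [0.6, -0.56], [0.5, -0.64], [0.4, -0.72]]
t7.7 ang 23.8 r 50.2 F [-2. -1.  3.] g49
t7.8 ang 15.7 r 50.6 F [-3.  4.  7.] g49
```

```bash
q='>/dev/null'; 
python3 -m crank '[[1,0.16,-0.8,0,0,0,0]]' >/dev/null && python3 g.py 20 &&
python3 -m crank '[[1,0.03,-0.82,0,0,0,0]]' >/dev/null && python3 g.py 20 &&
python3 -m crank '[[1,-0.1,-0.81,0,0,0,0]]' >/dev/null && python3 g.py 20 &&
python3 -m crank '[[1,-0.23,-0.78,0,0,0,0]]' >/dev/null && python3 g.py 20 &&
python3 -m crank '[[1,-0.34,-0.74,0,0,0,0]]' >/dev/null && python3 g.py 20 &&
python3 -m crank '[[1,-0.45,-0.68,0,0,0,0]]' >/dev/null && python3 g.py 20 &&
python3 -m crank '[[1,-0.56,-0.6,0,0,0,0]]' >/dev/null && python3 g.py 20 &&
python3 -m crank '[[1,-0.64,-0.5,0,0,0,0]]' >/dev/null && python3 g.py 20 &&
python3 -m crank '[[1,-0.72,-0.4,0,0,0,0]]' >/dev/null && python3 g.py 20
```

```text
t7.9 ang 5.9 r 51.1 F [-1.  5.  6.] g49
t8.0 ang -3.4 r 51.6 F [2. 5. 4.] g49
t8.1 ang -12.6 r 52.0 F [4. 5. 4.] g49
t8.2 ang -21.6 r 52.5 F [7. 2. 1.] g49
t8.3 ang -30.7 r 53.0 F [8. 1. 1.] g49
t8.4 ang -39.7 r 53.5 F [10.  0.  1.] g49
t8.5 ang -48.7 r 53.9 F [10. -3. -1.] g49
t8.6 ang -57.6 r 54.3 F [ 9. -4. -2.] g49
t8.7 ang -66.6 r 54.6 F [ 9. -5. -0.] g49
```

```bash
python3 -m crank '[[1,-0.76,-0.28,0,0,0,0]]' >/dev/null && python3 g.py 22 &&
python3 -m crank '[[1,-0.8,-0.16,0,0,0,0]]' >/dev/null && python3 g.py 22 &&
python3 -m crank '[[1,-0.82,-0.03,0,0,0,0]]' >/dev/null && python3 g.py 22 &&
python3 -m crank '[[1,-0.81,0.1,0,0,0,0]]' >/dev/null && python3 g.py 22 &&
python3 -m crank '[[1,-0.78,0.23,0,0,0,0]]' >/dev/null && python3 g.py 22 &&
python3 -m crank '[[1,-0.74,0.34,0,0,0,0]]' >/dev/null && python3 g.py 22 &&
python3 -m crank '[[1,-0.68,0.45,0,0,0,0]]' >/dev/null && python3 g.py 22 &&
python3 -m crank '[[1,-0.6,0.56,0,0,0,0]]' >/dev/null && python3 g.py 22 &&
python3 -m crank '[[1,-0.5,0.64,0,0,0,0]]' >/dev/null && python3 g.py 22 &&
python3 -m crank '[[1,-0.4,0.72,0,0,0,0]]' >/dev/null && python3 g.py 22 &&
python3 -m crank '[[1,-0.28,0.76,0,0,0,0]]' >/dev/null && python3 g.py 22 &&
python3 -m crank '[[1,-0.16,0.8,0,0,0,0]]' >/dev/null && python3 g.py 22 &&
python3 -m crank '[[1,-0.03,0.82,0,0,0,0]]' >/dev/null && python3 g.py 22 &&
python3 -m crank '[[1,0.1,0.81,0,0,0,0]]' >/dev/null && python3 g.py 22 &&
python3 -m crank '[[1,0.23,0.78,0,0,0,0]]' >/dev/null && python3 g.py 22 &&
python3 -m crank '[[1,0.34,0.74,0,0,0,0]]' >/dev/null && python3 g.py 22 &&
python3 -m crank '[[1,0.45,0.68,0,0,0,0]]' >/dev/null && python3 g.py 22 &&
python3 -m crank '[[1,0.56,0.6,0,0,0,0]]' >/dev/null && python3 g.py 22 &&
python3 -m crank '[[1,0.64,0.5,0,0,0,0]]' >/dev/null && python3 g.py 22 &&
python3 -m crank '[[1,0.72,0.4,0,0,0,0]]' >/dev/null && python3 g.py 22 &&
python3 -m crank '[[1,0.76,0.28,0,0,0,0]]' >/dev/null && python3 g.py 22 &&
python3 -m crank '[[1,0.8,0.16,0,0,0,0]]' >/dev/null && python3 g.py 22 &&
python3 -m crank '[[1,0.82,0.03,0,0,0,0]]' >/dev/null && python3 g.py 22 &&
python3 -m crank '[[1,0.81,-0.1,0,0,0,0]]' >/dev/null && python3 g.py 22 &&
python3 -m crank '[[1,0.78,-0.23,0,0,0,0]]' >/dev/null && python3 g.py 22 &&
python3 -m crank '[[1,0.74,-0.34,0,0,0,0]]' >/dev/null && python3 g.py 22 &&
python3 -m crank '[[1,0.68,-0.45,0,0,0,0]]' >/dev/null && python3 g.py 22 &&
python3 -m crank '[[1,0.6,-0.56,0,0,0,0]]' >/dev/null && python3 g.py 22 &&
python3 -m crank '[[1,0.5,-0.64,0,0,0,0]]' >/dev/null && python3 g.py 22 &&
python3 -m crank '[[1,0.4,-0.72,0,0,0,0]]' >/dev/null && python3 g.py 22
```

```text
t8.8 ang -75.3 r 54.9 F [ 8. -6. -1.] g48
t8.9 ang -84.0 r 55.1 F [ 6. -6.  0.] g49
t9.0 ang -92.8 r 55.2 F [ 5. -6.  0.] g49
t9.1 ang -101.5 r 55.2 F [ 3. -7.  1.] g49
t9.2 ang -110.2 r 55.1 F [ 2. -7.  1.] g49
t9.3 ang -118.9 r 55.0 F [ 3. -6.  1.] g49
t9.4 ang -127.6 r 54.8 F [ 2. -5.  1.] g49
t9.5 ang -136.3 r 54.6 F [ 4. -4.  2.] g49
t9.6 ang -145.0 r 54.2 F [ 3. -4.  3.] g49
t9.7 ang -153.9 r 53.8 F [ 4. -3.  1.] g49
t9.8 ang -162.8 r 53.4 F [ 4. -3.  4.] g49
t9.9 ang -171.8 r 53.0 F [ 7. -4.  1.] g49
t10.0 ang 179.3 r 52.5 F [ 8. -6.  0.] g49
t10.1 ang 170.5 r 52.0 F [ 9. -6. -1.] g49
t10.2 ang 161.6 r 51.6 F [ 8. -9. -1.] g49
t10.3 ang 152.7 r 51.1 F [  9. -11.  -2.] g49
t10.4 ang 143.7 r 50.7 F [  8. -12.  -2.] g48
t10.5 ang 134.6 r 50.3 F [  6. -15.  -2.] g48
t10.6 ang 125.5 r 49.9 F [  4. -15.  -1.] g48
t10.7 ang 116.3 r 49.6 F [  2. -17.  -0.] g49
t10.8 ang 107.2 r 49.3 F [  0. -17.   1.] g49
t10.9 ang 98.0 r 49.2 F [ -3. -17.   2.] g49
t11.0 ang 88.7 r 49.1 F [ -6. -15.   4.] g49
t11.1 ang 79.5 r 49.0 F [ -7. -14.   6.] g49
t11.2 ang 70.3 r 49.1 F [ -9. -10.   7.] g49
t11.3 ang 61.1 r 49.2 F [-9. -8.  8.] g49
t11.4 ang 51.9 r 49.4 F [-10.  -6.   9.] g50
t11.5 ang 42.7 r 49.6 F [-10.  -2.  10.] g50
t11.6 ang 33.6 r 49.9 F [-8.  1. 10.] g50
t11.7 ang 24.4 r 50.2 F [-5.  3.  9.] g49
```

```bash
python3 -m crank '[[1,0.28,-0.86,0,0,0,0]]' >/dev/null && python3 g.py 22 &&
python3 -m crank '[[1,0.16,-0.8,0,0,0,0]]' >/dev/null && python3 g.py 22 &&
python3 -m crank '[[1,0.03,-0.82,0,0,0,0]]' >/dev/null && python3 g.py 22 &&
python3 -m crank '[[1,-0.1,-0.81,0,0,0,0]]' >/dev/null && python3 g.py 22 &&
python3 -m crank '[[1,-0.23,-0.78,0,0,0,0]]' >/dev/null && python3 g.py 22 &&
python3 -m crank '[[1,-0.34,-0.74,0,0,0,0]]' >/dev/null && python3 g.py 22 &&
python3 -m crank '[[1,-0.45,-0.68,0,0,0,0]]' >/dev/null && python3 g.py 22 &&
python3 -m crank '[[1,-0.56,-0.6,0,0,0,0]]' >/dev/null && python3 g.py 22 &&
python3 -m crank '[[1,-0.64,-0.5,0,0,0,0]]' >/dev/null && python3 g.py 22 &&
python3 -m crank '[[1,-0.72,-0.4,0,0,0,0]]' >/dev/null && python3 g.py 22 &&
python3 -m crank '[[1,-0.76,-0.28,0,0,0,0]]' >/dev/null && python3 g.py 22 &&
python3 -m crank '[[1,-0.8,-0.16,0,0,0,0]]' >/dev/null && python3 g.py 22 &&
python3 -m crank '[[1,-0.82,-0.03,0,0,0,0]]' >/dev/null && python3 g.py 22 &&
python3 -m crank '[[1,-0.81,0.1,0,0,0,0]]' >/dev/null && python3 g.py 22 &&
python3 -m crank '[[1,-0.78,0.23,0,0,0,0]]' >/dev/null && python3 g.py 22 &&
python3 -m crank '[[1,-0.74,0.34,0,0,0,0]]' >/dev/null && python3 g.py 22 &&
python3 -m crank '[[1,-0.68,0.45,0,0,0,0]]' >/dev/null && python3 g.py 22 &&
python3 -m crank '[[1,-0.6,0.56,0,0,0,0]]' >/dev/null && python3 g.py 22 &&
python3 -m crank '[[1,-0.5,0.64,0,0,0,0]]' >/dev/null && python3 g.py 22 &&
python3 -m crank '[[1,-0.4,0.72,0,0,0,0]]' >/dev/null && python3 g.py 22 &&
python3 -m crank '[[1,-0.28,0.76,0,0,0,0]]' >/dev/null && python3 g.py 22 &&
python3 -m crank '[[1,-0.16,0.8,0,0,0,0]]' >/dev/null && python3 g.py 22 &&
python3 -m crank '[[1,-0.03,0.82,0,0,0,0]]' >/dev/null && python3 g.py 22 &&
python3 -m crank '[[1,0.1,0.81,0,0,0,0]]' >/dev/null && python3 g.py 22 &&
python3 -m crank '[[1,0.23,0.78,0,0,0,0]]' >/dev/null && python3 g.py 22 &&
python3 -m crank '[[1,0.34,0.74,0,0,0,0]]' >/dev/null && python3 g.py 22 &&
python3 -m crank '[[1,0.45,0.68,0,0,0,0]]' >/dev/null && python3 g.py 22 &&
python3 -m crank '[[1,0.56,0.6,0,0,0,0]]' >/dev/null && python3 g.py 22 &&
python3 -m crank '[[1,0.64,0.5,0,0,0,0]]' >/dev/null && python3 g.py 22 &&
python3 -m crank '[[1,0.72,0.4,0,0,0,0]]' >/dev/null && python3 g.py 22 &&
python3 -m crank '[[1,0.76,0.28,0,0,0,0]]' >/dev/null && python3 g.py 22 &&
python3 -m crank '[[1,0.8,0.16,0,0,0,0]]' >/dev/null && python3 g.py 22 &&
python3 -m crank '[[1,0.82,0.03,0,0,0,0]]' >/dev/null && python3 g.py 22 &&
python3 -m crank '[[1,0.81,-0.1,0,0,0,0]]' >/dev/null && python3 g.py 22 &&
python3 -m crank '[[1,0.78,-0.23,0,0,0,0]]' >/dev/null && python3 g.py 22 &&
python3 -m crank '[[1,0.74,-0.34,0,0,0,0]]' >/dev/null && python3 g.py 22 &&
python3 -m crank '[[1,0.68,-0.45,0,0,0,0]]' >/dev/null && python3 g.py 22 &&
python3 -m crank '[[1,0.6,-0.56,0,0,0,0]]' >/dev/null && python3 g.py 22 &&
python3 -m crank '[[1,0.5,-0.64,0,0,0,0]]' >/dev/null && python3 g.py 22 &&
python3 -m crank '[[1,0.4,-0.72,0,0,0,0]]' >/dev/null && python3 g.py 22
```

```text
t11.8 ang 14.3 r 50.6 F [-1.  4.  7.] g49
t11.9 ang 6.8 r 50.9 F [-5. 49. 22.] g51
```

Contact with the stop at about 7°: the force jumped to 49 N. I'll ease off a little, hold and read the pose.

```bash
python3 -m crank '[[1,-0.05,0.2,0,0,0,0],[1,0,0,0,0,0,0],[1,0,0,0,0,0,0]]'; python3 g.py 99
python3 - <<'E'
from h import *
im,p=snap('wrist','w4.png');snap('side','d4.png');s=status.read_state();print(s['ee_pos'],s['contact_force'])
print(proj(p,[[.482,-.171,.145],[*s['ee_pos'][:2],.2215]]))
E
```

```text
t: 12.2
ee_pos: [0.5326, -0.163, 0.2458]
eef_rot: [0.819, 0.574, 0.001, -0.0]
contact_force: [1.6, 5.6, 6.3]
width: 0.0224
grip_force: 49.1
t12.2 ang 7.8 r 50.9 F [2. 6. 6.] g49
[ 0.53260944 -0.16296973  0.24586404] [2.1959783  5.67372554 5.75321562]
[[242.07115525 283.16604357]
 [321.65604501 328.02732452]]
```

View pics/w4.png

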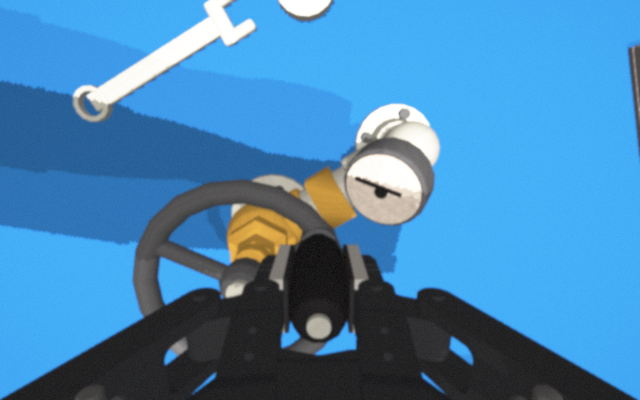

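The handle sits squarely between the fingers, its top at (319,327) against 322,328 predicted. I'll press gently into the stop again to be sure of the 0.1 s.

```bash
python3 -m crank '[[1,0.02,-0.1,0,0,0,0],[1,0,0,0,0,0,0]]'; python3 g.py 30 && python3 -m crank '[[1,0.02,-0.1,0,0,0,0],[1,0,0,0,0,0,0],[1,0,0,0,0,0,0]]'; python3 g.py 99
```

```text
t: 12.5
ee_pos: [0.5326, -0.1631, 0.2458]
eef_rot: [0.819, 0.574, 0.002, -0.001]
contact_force: [0.8, 11.1, 8.1]
width: 0.0223
grip_force: 49.4
t12.5 ang 7.6 r 50.9 F [ 1. 11.  8.] g49
t: 12.8
ee_pos: [0.5327, -0.1633, 0.2458]
eef_rot: [0.819, 0.574, 0.002, -0.002]
contact_force: [-0.1, 15.3, 9.5]
width: 0.0223
grip_force: 49.6
t12.8 ang 7.4 r 50.9 F [-0. 15. 10.] g50
```

Run:
```python
import numpy as np
th=np.radians(9+15*np.arange(25));P=np.round(5.2*np.c_[np.cos(th),np.sin(th)],2)
print(np.round(np.diff(P,axis=0),2).tolist())
```

```text
[[-0.39, 1.31], [-0.71, 1.15], [-0.98, 0.94], [-1.2, 0.64], [-1.32, 0.32], [-1.35, -0.03], [-1.31, -0.39], [-1.15, -0.71], [-0.94, -0.98], [-0.64, -1.2], [-0.32, -1.32], [0.03, -1.35], [0.39, -1.31], [0.71, -1.15], [0.98, -0.94], [1.2, -0.64], [1.32, -0.32], [1.35, 0.03], [1.31, 0.39], [1.15, 0.71], [0.94, 0.98], [0.64, 1.2], [0.32, 1.32], [-0.03, 1.35]]
```

```bash
python3 -m crank '[[1,0,0.15,0,0,0,0],[1,-0.39,1.31,0,0,0,0],[1,-0.71,1.15,0,0,0,0],[1,-0.98,0.94,0,0,0,0]]' >/dev/null && python3 g.py 30 &&
python3 -m crank '[[1,-1.2,0.64,0,0,0,0],[1,-1.32,0.32,0,0,0,0],[1,-1.35,-0.03,0,0,0,0]]' >/dev/null && python3 g.py 30 &&
python3 -m crank '[[1,-1.31,-0.39,0,0,0,0],[1,-1.15,-0.71,0,0,0,0],[1,-0.94,-0.98,0,0,0,0]]' >/dev/null && python3 g.py 30 &&
python3 -m crank '[[1,-0.64,-1.2,0,0,0,0],[1,-0.32,-1.32,0,0,0,0],[1,0.03,-1.35,0,0,0,0]]' >/dev/null && python3 g.py 30 &&
python3 -m crank '[[1,0.39,-1.31,0,0,0,0],[1,0.71,-1.15,0,0,0,0],[1,0.98,-0.94,0,0,0,0]]' >/dev/null && python3 g.py 30 &&
python3 -m crank '[[1,1.2,-0.64,0,0,0,0],[1,1.32,-0.32,0,0,0,0],[1,1.35,0.03,0,0,0,0]]' >/dev/null && python3 g.py 30 &&
python3 -m crank '[[1,1.31,0.39,0,0,0,0],[1,1.15,0.71,0,0,0,0],[1,0.94,0.98,0,0,0,0]]' >/dev/null && python3 g.py 30 &&
python3 -m crank '[[1,0.64,1.2,0,0,0,0],[1,0.32,1.32,0,0,0,0],[1,-0.03,1.35,0,0,0,0]]' && python3 g.py 30
```

```text
t13.2 ang 52.5 r 49.2 F [ -2. -11.   5.] g49
t13.5 ang 100.2 r 49.0 F [  8. -11.   1.] g49
t13.8 ang 146.8 r 50.7 F [13. -3. -2.] g49
t14.1 ang -168.6 r 53.3 F [8. 7. 4.] g49
t14.4 ang -125.4 r 55.1 F [-1.  8.  9.] g50
t14.7 ang -82.7 r 55.4 F [-5.  2.  9.] g49
t15.0 ang -39.4 r 53.8 F [-5. -3.  7.] g49
t: 15.3
ee_pos: [0.5332, -0.1649, 0.2458]
eef_rot: [0.819, 0.573, -0.0, 0.001]
contact_force: [-5.3, -6.2, 6.1]
width: 0.0223
grip_force: 49.1
t15.3 ang 5.6 r 51.2 F [-5. -6.  6.] g49
```

One turn is done. Next, the second.

```bash
python3 -m crank '[[1,-0.39,1.31,0,0,0,0],[1,-0.71,1.15,0,0,0,0],[1,-0.98,0.94,0,0,0,0]]' >/dev/null && python3 g.py 30 &&
python3 -m crank '[[1,-1.2,0.64,0,0,0,0],[1,-1.32,0.32,0,0,0,0],[1,-1.35,-0.03,0,0,0,0]]' >/dev/null && python3 g.py 30 &&
python3 -m crank '[[1,-1.31,-0.39,0,0,0,0],[1,-1.15,-0.71,0,0,0,0],[1,-0.94,-0.98,0,0,0,0]]' >/dev/null && python3 g.py 30 &&
python3 -m crank '[[1,-0.64,-1.2,0,0,0,0],[1,-0.32,-1.32,0,0,0,0],[1,0.03,-1.35,0,0,0,0]]' >/dev/null && python3 g.py 30 &&
python3 -m crank '[[1,0.39,-1.31,0,0,0,0],[1,0.71,-1.15,0,0,0,0],[1,0.98,-0.94,0,0,0,0]]' >/dev/null && python3 g.py 30 &&
python3 -m crank '[[1,1.2,-0.64,0,0,0,0],[1,1.32,-0.32,0,0,0,0],[1,1.35,0.03,0,0,0,0]]' >/dev/null && python3 g.py 30 &&
python3 -m crank '[[1,1.31,0.39,0,0,0,0],[1,1.15,0.71,0,0,0,0],[1,0.94,0.98,0,0,0,0]]' >/dev/null && python3 g.py 30 &&
python3 -m crank '[[1,0.64,1.2,0,0,0,0],[1,0.32,1.32,0,0,0,0],[1,-0.03,1.35,0,0,0,0],[1,0,0,0,0,0,0],[1,0,0,0,0,0,0]]' && python3 g.py 30
```

```text
t15.6 ang 52.6 r 49.2 F [ -3. -10.   5.] g49
t15.9 ang 100.2 r 49.0 F [  7. -10.   2.] g49
t16.2 ang 146.8 r 50.7 F [14. -2. -2.] g49
t16.5 ang -168.6 r 53.2 F [9. 7. 4.] g49
t16.8 ang -125.4 r 55.1 F [-1.  6. 10.] g50
t17.1 ang -82.7 r 55.3 F [-6.  1.  9.] g49
t17.4 ang -39.4 r 53.8 F [-5. -2.  7.] g49
t: 17.9
ee_pos: [0.5328, -0.1636, 0.2458]
eef_rot: [0.819, 0.574, 0.001, -0.0]
contact_force: [0.1, 4.4, 6.9]
width: 0.0225
grip_force: 49.2
t17.9 ang 7.2 r 51.0 F [0. 4. 7.] g49
```

Run:
```python
from h import *
im,p=snap('wrist','w5.png');a=cv2.imread('pics/w4.png')
d=cv2.absdiff(im,a).max(2);print('changed px',(d>60).sum(),'wheel area',(d[170:360,130:350]>60).sum())
s=status.read_state();print(s['t'],s['ee_pos'],np.abs(s['joint_velocities']).max(),s['grip_force']);print(close_job())
```

```text
changed px 540 wheel area 203
17.95 [ 0.53282425 -0.16365863  0.24581825] 0.0028595224514881253 49.23753242008388
the job is handed in; nothing more can be done
None
```

I squeezed the gun trigger fully and released it, wound the valve shut to its stop, and backed it off two turns (within about 1° by the arm's pose). I then handed the job in at about 18 s with the handle still gripped at about 49 N and the arm at rest; the hand-in returned no verdict.

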